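# Nest the cups in their carrier and hold it level over its stand

### The arm

A 6-joint arm with a two-finger parallel gripper is mounted at the origin on a cart in front of the work surface, level with it; the furniture and walls round the work are solid. World frame = base frame: x ahead of the robot, y to its left, z up, the work surface at z = 0. Lengths are in mm, angles in rad, forces in N, time in s.
With the tool pointing down it reaches from about 400 to 925 mm from the base axis. Payload 12.5 kg.
Tool frame: the origin (TCP) lies on the mounting face of the last link; the fingertips stand 190 mm ahead of it and the grasp point (between the pads) lies 171 mm ahead of it; z points along the fingers, y is the line along which they close (so a half turn about z gives the same grasp; the last joint's range is limited). The gripper opens to 95 mm and grips with 3 to 60 N. Pads are 20 mm wide; open, the fingers measure 119 mm over their backs; the gripper's body (75 mm by 180 mm) begins 59 mm behind the grasp point.
Start: joints at [1.223, 0.491, 1.559, -0, 1.092, -0.106], TCP at [149.632, 606.824, 404.761] pointing down, gripper open.
Joint ranges: [-3.1, 3.1], [-0.84, 2.19], [0.05, 2.79], [-1.13, 4.28], [0.06, 2.93], [-2.69, 2.69]. Speed limits (rad/s): [2.22, 2.22, 2.79, 3.14, 3.14, 3.14].

### API

Orientations are given as [roll, pitch, yaw] about the fixed x, y, z axes, in that order (R = Rz(yaw) Ry(pitch) Rx(roll)).
In Python, from cell import env gives the robot as it stands.
- The arm moves only by the tool carry_out, never from a script. Its argument "series" is a list of rows, each a list of 5 numbers: the shift along the tool's x, y, z in m, then the turn about the tool's z in degrees, then the opening, from 0 (shut) to 1 (fully open). A call has 1 to 20 rows; each row is the pose to reach, as a shift and turn from the pose commanded when the call began, along the tool's axes at that moment; what a row does not reach only later rows make up. A row lasts 1/8 s, in which the tool goes at most 62.5 mm and 10.7 degrees, less where a joint would pass 70% of its speed; a pose out of reach is approached as far as the arm can. A call with a gripper value outside its range is refused whole. The fingers move at their own pace and stop on an object; the grip force is fixed at half the most. Time passes only in rows, so rows that repeat a pose let the fingers close. It gives the time, the measured TCP pose, the force, the opening and the grip force at its end, in the units of the state.
- env.state(): the state, without advancing time (a new reading comes with each control period).
- env.read_camera(name): name is "scene" or "top" or "wrist"; returns (picture, depth): 400x640x3 uint8, red, green, blue; 400x640 float32, mm along the optical axis (not along the pixel's ray), 0 where there is no reading.
- env.get_calibration(name): a dict with "intrinsics" (3x3 intrinsics, pixels), "cam_to_world" (4x4, takes a point from camera to world coordinates); the wrist camera has in their place "T_tool_cam" (4x4, takes a point from camera to tool coordinates, whose origin is the TCP and whose axes are the flange's). Camera axes: x right, y up, looking along -z (the intrinsics and any distortion apply to the point x, -y, -z); pixel columns grow to the right and rows downward; lengths in mm; the calibration is good to about 2 mm. A picture is of the moment at which its call begins: read the wrist's pose just before it. get_calibration takes no time and is no camera call.
- env.job_done(): hands the job in; it is judged then, once.
The state is a dict: "t": time; "joints": joint angles; "qvel": joint speeds; "tau": joint torques, N m; "eef_pos": TCP position; "tcp_rot": TCP orientation; "ft_force": force on the tool from outside, world axes, zero at the start; "moment": the same for the moment, N m; "opening": opening from 0.0 (shut) to 1.0 (fully open); "grip_force": force on a finger pad.
Only numpy, scipy, OpenCV 4.12 (cv2) and the standard library are available. Lean on these libraries where they do the work, as an engineer would, in place of code of your own. Each camera call takes 0.05 s, during which the arm holds its last target. There are 200 camera calls.

### The job

Nest the steel cups in the carrier's round well: first the middle cup into the large one, which already stands there, then the small cup into the middle one. Then grip the carrier's rail at the loaded carrier's balance point, lift it and hold it level and still about 7 cm above the top of the wire stand, lined up as it would sit, with its round well over the stand's ring. Do not touch the stand with the carrier or disturb the other things, and finish while still holding it there, cups nested and standing upright.

Things in the scene. Friction and masses are not known exactly. Their poses are not given: they have to be found in the camera images.
- carrier: Loose cast carrier, 0.55 kg: flat bar 56 mm wide, 8 thick; round well 92 across, 16 high at its +x end (reaching x = 121 mm), thick round foot 56 across, 16 high at -x (to x = -173). Steel rail 12 thick above it along x, to be gripped across (along y) from above. Origin: on the underside below the balance point when all cups are in; empty it balances 25 mm nearer the foot. z up.
- balance (a point): Balance point of the loaded carrier, on the axis of its rail 85 mm above the underside (carrier frame 0, 0, 85 mm). The rail is straight from x = -128 to +12 mm, with a 12 mm thick post down to the bar at each end (x = -138 and +22), open below between them; so this point is near the post beside the well. Axes as the carrier's.
- well (a point): Centre of the floor of the carrier's well (carrier frame 75, 0, 8 mm); the well is 74 mm across inside and 8 mm deep. The large cup starts in it, loose. Axes as the carrier's. (A wall cabinet hangs behind: its front runs from about x = 0.50, y = 0.50 m to x = 0.63, y = 0.06 m, handles 30 mm further out, from 0.41 m up; keep the wrist clear.)
- large_cup: Large open round steel cup, 80 g, standing in the carrier's well from the start: 44 mm high, 78 mm across the rim, 68 mm across the base, wall 3 mm, floor 4 mm thick (inside 72 mm at the rim, 62 mm at the floor). No handle. Origin: centre of its underside, z up.
- middle_cup: Middle open round steel cup, 60 g, standing on the worktop: 50 mm high, 60 mm across the rim, 52 mm across the base, wall 3 mm, floor 4 mm thick. No handle. Nested, its underside stands 4 mm above that of the large cup and its rim 10 mm above the large rim. Origin: centre of its underside, z up.
- small_cup: Small open round steel cup, 40 g, on the worktop: 54 mm high, 44 mm across the rim, 36 mm across the base, wall 3 mm, floor 4 mm. No handle. Nested, its underside is 4 mm above the middle cup's and its rim 8 mm above the middle rim. Origin: centre of its underside, z up. (The closed coffee pod beside the cups is not one of them.)
- stand: Fixed dark wire stand for the carrier, 30 mm high to the top of its wires, about 280 mm long: two parallel wires 44 mm apart along x and a wire ring 108 mm across at its +x end. Origin: on the worktop, below the place where the seated carrier's balance point would be. x towards the ring, z up.
- stand_mid (a point): Point on the stand at wire-top height (30 mm), over the stand's origin: the carrier's origin belongs above it. Axes as the stand's.
- stand_ring (a point): Centre of the stand's ring at wire-top height (stand frame 75, 0, 30 mm): the centre of the carrier's well belongs above it. Axes as the stand's.
- pod: Bystander: white coffee pod with a foil lid, 51 mm across, 43 mm high, in the row with the two loose cups. Origin: centre of its underside.
- tin: Bystander: tin can with a dark label, 57 mm across, 72 mm high. Origin: centre of its underside.
- shaker: Bystander: glass shaker with a grey cap, 44 mm across, 90 mm high. Origin: centre of its underside.
- teaspoon: Bystander: steel teaspoon lying flat, 136 x 30 x 10 mm. Origin: its middle, on the underside.
There are look-alikes about, which are no part of the job. What is shaped like the small_cup but green is not meant.

How it is judged:
By the outcome, as a careful person would: the job done as asked, in the order asked, and still so for the second after the job is handed in, while the arm keeps its last pose, push and grip.
It also fails if it takes over 69 s, if anything falls off the work surface, if the arm or the gripper's body presses on something with over 40 N, if the wrist force passes 120 N, or if a joint passes its speed limit or range.

## Working session

There is one attempt and no reset: what is moved stays moved. The work goes in short steps, Python scripts to look and compute and a tool call to move; the robot and the scene stay as the last step left them, time stands still between calls to the robot, and variables do not carry over. Pictures are saved under pics/ and viewed, at most 10 in all, crops included, and the job is handed in when it is done.

Besides the shell and the picture viewer there is one more tool, called after "Call:" as name(argument=value, ...) on one line, values as JSON. carry_out: Moves the arm, as the interface text tells. Its arguments: {"type":"object","properties":{"series":{"type":"array","items":{"type":"array","items":{"type":"number"}}}},"required":["series"]}

```bash
mkdir -p pics; cat > h.py <<'E'
import numpy as np, cv2
from cell import env
def snap(n):
    s=env.state(); im,d=env.read_camera(n); c=env.get_calibration(n)
    K=np.array(c["intrinsics"])
    if n=="wrist":
        from scipy.spatial.transform import Rotation as R
        T=np.eye(4);T[:3,:3]=R.from_euler('xyz',s["tcp_rot"]).as_matrix();T[:3,3]=s["eef_pos"]
        T=T@np.array(c["T_tool_cam"])
    else: T=np.array(c["cam_to_world"])
    return im,d,K,T
def cloud(d,K,T):
    v,u=np.mgrid[:d.shape[0],:d.shape[1]]
    x=(u-K[0,2])/K[0,0]*d; y=(v-K[1,2])/K[1,1]*d
    P=np.stack([x,-y,-d],-1)@T[:3,:3].T+T[:3,3]
    P[d<=0]=np.nan
    return P
def ray(uv,K,T,z):
    uv=np.atleast_2d(uv).astype(float)
    r=np.c_[(uv[:,0]-K[0,2])/K[0,0],-(uv[:,1]-K[1,2])/K[1,1],-np.ones(len(uv))]@T[:3,:3].T
    return T[:3,3]+r*((z-T[2,3])/r[:,2])[:,None]
def save(n,im): cv2.imwrite("pics/"+n+".png",im[:,:,::-1])
E
python3 - <<'E'
from h import *
print(env.state())
for n in("top","scene","wrist"):
    im,d,K,T=snap(n); save(n,im); np.savez("pics/"+n,im=im,d=d,K=K,T=T); print(n,K.round(1).tolist(),T.round(3).tolist(),env.get_calibration(n).keys())
E
```

```text
{'t': 0.0, 'joints': array([ 1.22337899e+00,  4.91544530e-01,  1.55939307e+00, -5.62104402e-05,
        1.09166009e+00, -1.05633383e-01]), 'qvel': array([ 0.00049251,  0.00040327,  0.00023578, -0.0005562 , -0.00046282,
       -0.00066125]), 'tau': array([-1.21586327e-03, -6.12632203e+01, -2.58172989e+01,  6.92186574e-02,
        4.82258108e-02, -6.05621972e-05]), 'eef_pos': array([149.64364699, 606.80464418, 404.19039262]), 'tcp_rot': array([-3.14058796e+00, -5.63912302e-05,  2.89983461e+00]), 'ft_force': array([-0.21283812, -0.07447219, -0.27725843]), 'moment': array([-0.00670916,  0.00882238,  0.01938304]), 'grip_force': 0.0, 'opening': 1.0005345491061712}
top [[362.4, 0.0, 322.0], [0.0, 362.4, 200.7], [0.0, 0.0, 1.0]] [[0.007, 0.991, -0.133, 438.852], [-1.0, 0.006, -0.006, 35.598], [-0.006, 0.133, 0.991, 905.529], [0.0, 0.0, 0.0, 1.0]] dict_keys(['intrinsics', 'cam_to_world'])
scene [[380.8, 0.0, 323.0], [0.0, 380.8, 202.6], [0.0, 0.0, 1.0]] [[-0.758, 0.486, -0.435, 195.525], [-0.652, -0.55, 0.521, 446.062], [0.014, 0.679, 0.734, 713.132], [0.0, 0.0, 0.0, 1.0]] dict_keys(['intrinsics', 'cam_to_world'])
wrist [[292.2, 0.0, 320.2], [0.0, 292.2, 197.2], [0.0, 0.0, 1.0]] [[0.239, -0.932, -0.273, 73.479], [0.971, 0.229, 0.068, 626.558], [-0.001, -0.281, 0.96, 384.044], [0.0, 0.0, 0.0, 1.0]] dict_keys(['intrinsics', 'T_tool_cam'])
```

View pics/top.png

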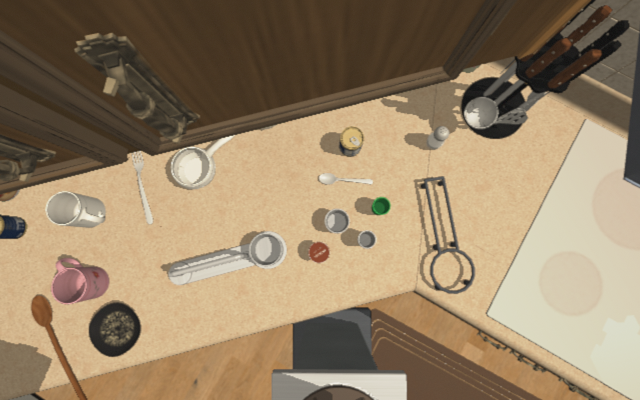

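View pics/scene.png

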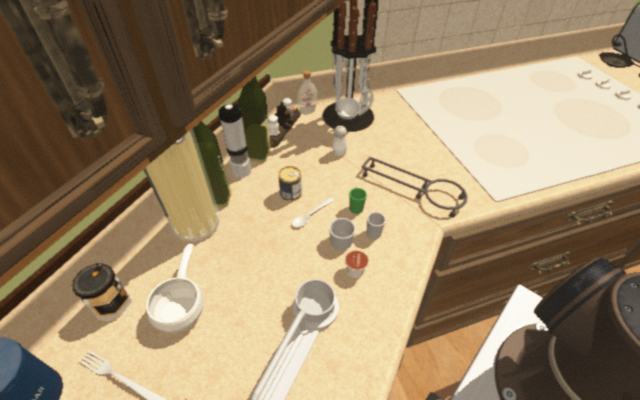

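The top view shows these candidates. Middle cup: grey at (336,220). Small cup: grey at (367,239). Not wanted are the green look-alike at (381,205) and the pod with the red-brown foil at (319,252). The large cup stands in the carrier's well at (266,249), with the foot at (180,272). The stand's ring is at (452,270) and its far end at (432,182). I choose the grey cups.

```bash
python3 - <<'E'
from h import *
f=np.load("pics/top.npz"); im,d,K,T=f["im"],f["d"],f["K"],f["T"]
P=cloud(d,K,T); v,u=np.mgrid[:400,:640]
print("table z",np.nanmedian(P[300:310,200:260,2]), np.nanmedian(P[200:215,280:310,2]))
for n,(a,b),r,h in [("large",(266,249),26,60),("mid",(336,220),20,50),("small",(367,239),14,54),("green",(381,205),14,54),("pod",(319,252),14,43),("tin",(351,140),20,72)]:
    m=(np.hypot(u-a,v-b)<r)&(P[:,:,2]>h-8)&(P[:,:,2]<h+12)
    q=P[m]
    c,ra=cv2.minEnclosingCircle(q[:,:2].astype(np.float32))
    print(n,m.sum(),np.round(c,1),round(ra,1),np.percentile(q[:,2],[5,50,95]).round(1), ray((a,b),K,T,h).round(0))
# rail
m=(P[:,:,2]>70)&(P[:,:,2]<105)&(u>160)&(u<265)&(v>235)&(v<290)
q=P[m]; c=q.mean(0); w,V=np.linalg.eigh(np.cov(q[:,:2].T)); print("rail",len(q),c.round(1),V[:,1],np.sqrt(w), ((q[:,:2]-c[:2])@V[:,1]).min(),((q[:,:2]-c[:2])@V[:,1]).max())
# stand dark
hsv=im.max(2); m=((hsv<75)&(u>405)&(u<485)&(v>165)&(v<300)).astype(np.uint8)
n,l,st,ce=cv2.connectedComponentsWithStats(m); print(st[1:][st[1:,4]>20])
for k in("ring","end"):pass
print("ring~",ray((452,270),K,T,30),"end~",ray((432,181),K,T,30))
A=cv2.resize(im[160:310,390:500],None,fx=4,fy=4,interpolation=2);B=cv2.resize(im[185:290,300:400],None,fx=3.5,fy=3.5,interpolation=2)
o=np.zeros((600,800,3),np.uint8);o[:A.shape[0],:A.shape[1]]=A;o[:B.shape[0],445:445+B.shape[1]]=B;save("crop1",o)
E
```

```text
table z 0.15539980495435657 0.2204705354593557
large 65 [436.8 178.6] 43.9 [52.1 53.4 65.1] [[439. 170.  60.]]
mid 118 [507.2   5.1] 29.5 [44.3 49.8 52.4] [[508.   8.  50.]]
small 88 [464.  -64.7] 21.5 [48.7 54.  56.5] [[463. -65.  54.]]
green 88 [543.  -99.8] 21.9 [47.7 53.5 56.4] [[544. -98.  54.]]
pod 366 [433.1  47.4] 25.4 [40.9 43.5 46. ] [[432.  48.  43.]]
tin 442 [703.5 -28.6] 29.2 [66.4 69.6 72.8] [[696. -27.  72.]]
rail 411 [403.6 296.7  89. ] [-0.26507041  0.96422906] [ 3.42744614 48.70516202] -81.39769906482172 90.03416867803067
[[438 181   6   5  23]
 [421 183   6   6  22]
 [450 241   7   8  30]
 [433 244   6   7  27]
 [464 279   8  10  31]]
ring~ [[ 392.4058563  -268.12377077   30.        ]] end~ [[ 606.71035054 -227.87145073   30.        ]]
```

View pics/crop1.png

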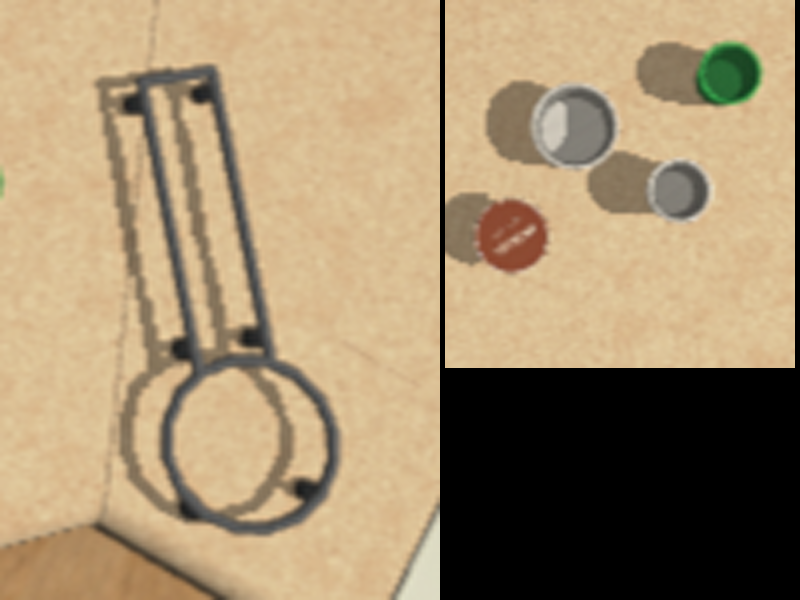

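The crop confirms the choice: two grey open cups, a green look-alike and a red-lidded pod. In full-image pixels the stand's ring centre is about (452.5,271) and its end bar about (435,178). Next I refine the large cup, carrier and stand, and compute the first approach.

```bash
cat >> h.py <<'E'
def go(x,y,z,yaw):
    from scipy.spatial.transform import Rotation as R
    s=env.state(); Rm=R.from_euler('xyz',s["tcp_rot"]).as_matrix()
    sh=Rm.T@(np.array([x,y,z])-s["eef_pos"]); dy=(yaw-s["tcp_rot"][2]+np.pi)%(2*np.pi)-np.pi
    print("shift mm",sh.round(1),"turn",round(-np.degrees(dy),1),"from",s["eef_pos"].round(1),s["tcp_rot"].round(3),"t",round(s["t"],2))
def fitc(q):
    A=np.c_[2*q[:,:2],np.ones(len(q))]; s=np.linalg.lstsq(A,(q[:,:2]**2).sum(1),rcond=None)[0]
    return s[:2],np.sqrt(s[2]+s[0]**2+s[1]**2)
E
python3 - <<'E'
from h import *
f=np.load("pics/top.npz"); im,d,K,T=f["im"],f["d"],f["K"],f["T"]
P=cloud(d,K,T); v,u=np.mgrid[:400,:640]
m=(np.hypot(u-266,v-249)<26)&(P[:,:,2]>46)&(P[:,:,2]<56); q=P[m]; print("large",len(q),fitc(q))
m=(P[:,:,2]>82)&(P[:,:,2]<97)&(u>160)&(u<265)&(v>235)&(v<290); q=P[m]
l=cv2.fitLine(q[:,:2].astype(np.float32),cv2.DIST_HUBER,0,.01,.01).ravel(); print("rail",l)
m=((im.max(2)<105)&(u>440)&(u<480)&(v>248)&(v<296)); 
vs,us=np.nonzero(m); r=ray(np.c_[us,vs],K,T,30)
for _ in range(5):
    c,ra=fitc(r); r=r[abs(np.hypot(*(r[:,:2]-c).T)-ra)<6]
print("ring",c,ra,len(r)); e=ray((435,178.3),K,T,30)[0]; print(e, np.linalg.norm(c-e[:2]), np.degrees(np.arctan2(*(c-e[:2])[::-1])))
go(507,5,330,1.839)
E
```

```text
large 166 (array([438.38192452, 173.00370323]), np.float64(37.16701730371555))
rail [ 2.6527876e-01 -9.6417177e-01  4.0310434e+02  2.9848441e+02]
ring [ 391.60462971 -267.52418357] 49.10468013695558 206
[ 613.48983335 -235.44235933   30.        ] 224.19252226684418 -171.77276262194138
shift mm [-491.1 -498.7   74.7] turn 60.8 from [149.6 606.8 404.3] [-3.141 -0.     2.9  ] t 0.15
```

Call:
carry_out(series=[[-0.04,-0.04,0.005,6,1],[-0.08,-0.08,0.01,12,1],[-0.12,-0.12,0.018,18,1],[-0.16,-0.16,0.025,24,1],[-0.2,-0.2,0.03,30,1],[-0.24,-0.245,0.037,36,1],[-0.28,-0.285,0.044,42,1],[-0.32,-0.325,0.05,48,1],[-0.36,-0.365,0.056,54,1],[-0.4,-0.406,0.062,60.8,1],[-0.44,-0.447,0.068,60.8,1],[-0.475,-0.48,0.074,60.8,1],[-0.491,-0.499,0.0745,60.8,1],[-0.491,-0.499,0.0745,60.8,1],[-0.491,-0.499,0.0745,60.8,1],[-0.491,-0.499,0.0745,60.8,1]])

```text
t: 2.15
eef_pos: [506.4, 5.7, 330.4]
tcp_rot: [3.142, -0.0, 1.84]
ft_force: [0.2, -0.3, 0.8]
opening: 0.999
grip_force: 0.0
```

```bash
python3 - <<'E'
from h import *
im,d,K,T=snap("wrist"); save("w1",im); P=cloud(d,K,T)
for n,c,h,r in [("mid",(507,5),50,32),("small",(464,-65),54,25)]:
    m=(np.hypot(P[:,:,0]-c[0],P[:,:,1]-c[1])<r+6)&(abs(P[:,:,2]-h)<2.5)
    q=P[m]; print(n,m.sum(),(fitc(q) if m.sum()>20 else None), np.argwhere(m).mean(0))
go(507,5,231,1.839)
E
```

```text
mid 632 (array([508.48059932,   6.67584168]), np.float64(28.05100975675031)) [200.69462025 321.4335443 ]
small 339 (array([465.514163  , -62.72321969]), np.float64(20.16659292839556)) [257.36873156 264.32743363]
shift mm [-0.8  0.3 99.4] turn 0.1 from [506.5   5.7 330.4] [ 3.141 -0.     1.84 ] t 2.2
```

View pics/w1.png

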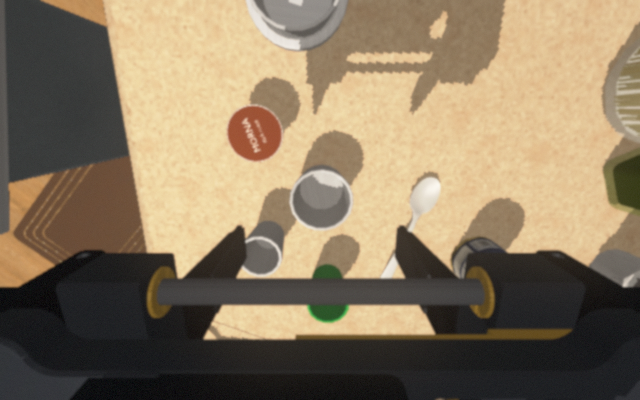

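The wrist view shows the middle cup at (321,199), between the fingers and clear of the pod at (255,133) and the small cup at (263,255). I descend and grip it.

Call:
carry_out(series=[[0,0.001,0.035,0,1],[0,0.0015,0.07,0,1],[0,0.0015,0.095,0,1],[0,0.0015,0.1,0,1],[0,0.0015,0.1,0,1],[0,0.0015,0.1,0,0.5],[0,0.0015,0.1,0,0.5],[0,0.0015,0.1,0,0.5],[0,0.0015,0.1,0,0.5],[0,0.0015,0.1,0,0.5],[0,0.0015,0.1,0,0.5],[0,0.0015,0.098,0,0.5],[0,0.0015,0.085,0,0.5],[0,0.0015,0.06,0,0.5],[0,0.0015,0.03,0,0.5],[0,0.0015,0,0,0.5],[0,0.0015,0,0,0.5]])

```text
t: 4.32
eef_pos: [508.3, 5.2, 332.6]
tcp_rot: [3.138, 0.002, 1.839]
ft_force: [0.4, 0.7, -0.5]
opening: 0.623
grip_force: 30.0
```

```bash
python3 - <<'E'
from h import *
im,d,K,T=snap("wrist"); save("w2",im); P=cloud(d,K,T)
s=env.state(); c=s["eef_pos"]
m=(np.hypot(P[:,:,0]-c[0],P[:,:,1]-c[1])<40)&(abs(P[:,:,2]-150)<8)&(np.mgrid[:400,:640][0]<240)
print(m.sum(),fitc(P[m]) if m.sum()>20 else 0, np.percentile(P[m][:,2],[5,50,95]) if m.sum() else 0)
go(438,173,c[2],1.839)
E
```

```text
1130 (array([510.82133783,   3.91136037]), np.float64(31.34628324733777)) [143.36961895 151.51758655 154.90983783]
shift mm [180.4 -23.2  -0.2] turn -0.0 from [508.1   5.2 331.2] [3.140e+00 1.000e-03 1.839e+00] t 4.38
```

View pics/w2.png

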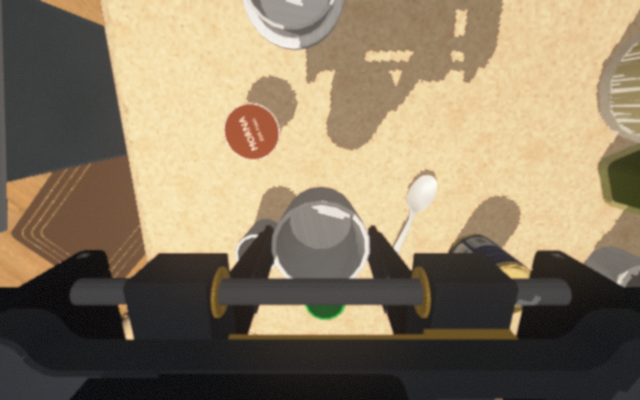

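The cup hangs upright between the fingers, rim near (320,235). I carry it over the well.

Call:
carry_out(series=[[0.01,-0.001,0,0,0.5],[0.035,-0.005,0,0,0.5],[0.065,-0.009,0,0,0.5],[0.095,-0.013,0,0,0.5],[0.125,-0.017,0,0,0.5],[0.15,-0.02,0,0,0.5],[0.17,-0.022,0,0,0.5],[0.178,-0.023,0,0,0.5],[0.18,-0.023,0,0,0.5],[0.18,-0.023,0,0,0.5],[0.18,-0.023,0,0,0.5]])

```text
t: 5.75
eef_pos: [438.7, 172.2, 330.1]
tcp_rot: [-3.142, -0.0, 1.838]
ft_force: [0.1, 0.2, -1.5]
opening: 0.622
grip_force: 30.0
```

```bash
python3 - <<'E'
from h import *
im,d,K,T=snap("wrist"); P=cloud(d,K,T); V=np.mgrid[:400,:640][0]
c=env.state()["eef_pos"]; D=np.hypot(P[:,:,0]-c[0],P[:,:,1]-c[1])
m=(D<36)&(abs(P[:,:,2]-151)<4)&(V<270); print("held",m.sum(),fitc(P[m]) if m.sum()>20 else 0)
m=(np.hypot(P[:,:,0]-438,P[:,:,1]-173)<46)&(abs(P[:,:,2]-52)<3); print("large",m.sum(),fitc(P[m]) if m.sum()>20 else 0, P[m].mean(0))
m=(P[:,:,2]>82)&(P[:,:,2]<94)&(P[:,:,1]>195)&(np.hypot(P[:,:,0]-418,P[:,:,1]-245)<150)
q=P[m]; print("rail",len(q),cv2.fitLine(q[:,:2].astype(np.float32),cv2.DIST_HUBER,0,.01,.01).ravel() if len(q) else 0, q[:,1].min(),q[:,1].max())
m=(P[:,:,2]>50)&(P[:,:,2]<78)&(np.hypot(P[:,:,0]-425,P[:,:,1]-223)<25); print("post",P[m].mean(0),m.sum(),env.state()["t"])
go(438,173,c[2],1.839)
save("w3",im)
E
```

```text
held 1281 (array([439.40196114, 173.91481275]), np.float64(28.658918591438812))
large 539 (array([440.39353218, 174.38667634]), np.float64(36.89687058731727)) [435.93070701 191.24122411  51.58731431]
rail 2478 [ 2.6355988e-01 -9.6464306e-01  4.1240518e+02  2.7409030e+02] 222.07829761984001 320.09698173989545
post [429.39301878 209.07928275  53.26582626] 139 5.8
shift mm [ 0.9 -0.5  0. ] turn -0.1 from [438.7 172.2 330.2] [ 3.142 -0.     1.838] t 5.8
```

View pics/w3.png

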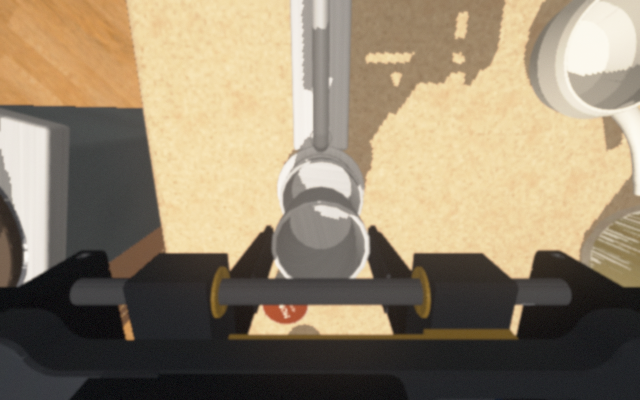

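The held cup at (320,243) sits in line over the large one at (322,190), to about 1 mm. I lower, release and back off.

Call:
carry_out(series=[[0,0.001,0.02,0,0.5],[0,0.001,0.045,0,0.5],[0,0.001,0.065,0,0.5],[0,0.001,0.078,0,0.5],[0,0.001,0.084,0,0.5],[0,0.001,0.085,0,0.5],[0,0.001,0.085,0,0.5],[0,0.001,0.085,0,0.72],[0,0.001,0.085,0,0.8],[0,0.001,0.085,0,0.8],[0,0.001,0.085,0,0.8],[0,0.001,0.07,0,0.8],[0,0.001,0.04,0,0.8],[0,0.001,0,0,0.9],[0,0.001,0,0,1],[0,0.001,0,0,1]])

```text
t: 7.8
eef_pos: [439.2, 172.9, 329.9]
tcp_rot: [-3.141, -0.0, 1.839]
ft_force: [-0.5, 0.0, -0.3]
opening: 0.991
grip_force: 0.0
```

```bash
python3 - <<'E'
from h import *
im,d,K,T=snap("wrist"); P=cloud(d,K,T); save("w4",im)
D=np.hypot(P[:,:,0]-439,P[:,:,1]-174)
for h,r in((52,45),(62,34)):
    m=(D<r)&(abs(P[:,:,2]-h)<2.5); print(h,m.sum(),fitc(P[m]) if m.sum()>20 else 0)
go(465,-63,330,1.839)
E
```

```text
52 1080 (array([440.30686766, 175.15911177]), np.float64(35.24039306931247))
62 691 (array([440.90479892, 174.82895269]), np.float64(28.013776740070508))
shift mm [-234.3  -37.6   -0.5] turn -0.0 from [439.3 172.9 329.5] [-3.14  -0.     1.839] t 7.85
```

View pics/w4.png

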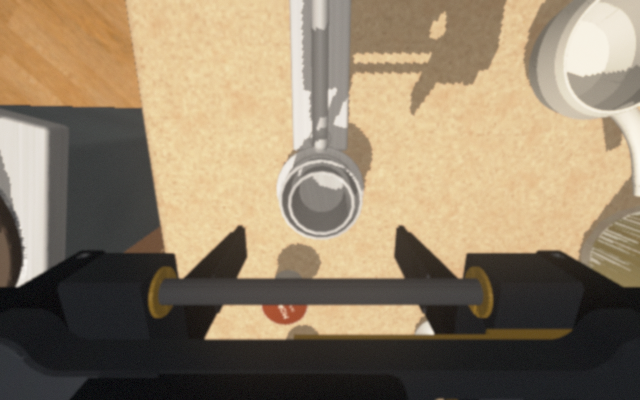

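The middle cup is nested: rim at (321,198), concentric and level at z = 62. Now the small cup.

Call:
carry_out(series=[[-0.04,-0.006,0,0,1],[-0.085,-0.013,0,0,1],[-0.13,-0.021,0,0,1],[-0.17,-0.028,0,0,1],[-0.205,-0.033,0,0,1],[-0.228,-0.037,0.005,0,1],[-0.235,-0.038,0.03,0,1],[-0.235,-0.038,0.06,0,1],[-0.235,-0.038,0.085,0,1],[-0.235,-0.038,0.0955,0,1],[-0.235,-0.038,0.0955,0,1],[-0.235,-0.038,0.0955,0,0.32],[-0.235,-0.038,0.0955,0,0.32],[-0.235,-0.038,0.0955,0,0.32],[-0.235,-0.038,0.0955,0,0.32],[-0.235,-0.038,0.0955,0,0.32],[-0.235,-0.038,0.0955,0,0.32],[-0.235,-0.038,0.0955,0,0.32],[-0.235,-0.038,0.0955,0,0.32]])

```text
t: 10.22
eef_pos: [465.0, -63.7, 234.7]
tcp_rot: [3.142, -0.0, 1.839]
ft_force: [-0.7, 0.1, 0.8]
opening: 0.439
grip_force: 30.0
```

Call:
carry_out(series=[[0,0,-0.005,0,0.32],[0,0,-0.025,0,0.32],[0,0,-0.05,0,0.32],[0,0,-0.08,0,0.32],[0.01,0.002,-0.1,0,0.32],[0.045,0.008,-0.105,0,0.32],[0.085,0.014,-0.105,0,0.32],[0.125,0.021,-0.105,0,0.32],[0.165,0.027,-0.105,0,0.32],[0.2,0.033,-0.105,0,0.32],[0.225,0.037,-0.105,0,0.32],[0.235,0.038,-0.105,0,0.32],[0.236,0.0385,-0.105,0,0.32],[0.236,0.0385,-0.105,0,0.32],[0.236,0.0385,-0.105,0,0.32]])

```text
t: 12.1
eef_pos: [439.8, 173.4, 339.7]
tcp_rot: [-3.142, -0.0, 1.838]
ft_force: [-0.2, -0.1, 0.4]
opening: 0.439
grip_force: 30.0
```

```bash
python3 - <<'E'
from h import *
im,d,K,T=snap("wrist"); P=cloud(d,K,T); save("w5",im); V=np.mgrid[:400,:640][0]
c=env.state()["eef_pos"]; tip=c[2]-190; D=np.hypot(P[:,:,0]-c[0],P[:,:,1]-c[1])
m=(D<27)&(abs(P[:,:,2]-tip-10)<5)&(V<270); print("held",m.sum(),fitc(P[m]) if m.sum()>20 else 0,np.percentile(P[m][:,2],[5,50,95]))
D=np.hypot(P[:,:,0]-440,P[:,:,1]-174)
m=(D<34)&(abs(P[:,:,2]-62)<2.5); print("mid",m.sum(),fitc(P[m]) if m.sum()>20 else 0)
go(440.5,174.5,c[2],1.839)
E
```

```text
held 1099 (array([440.43984319, 175.20475408]), np.float64(20.402473728681212)) [155.44735484 158.8281159  161.94452179]
mid 444 (array([440.86814105, 174.86177141]), np.float64(28.037882354978414))
shift mm [0.9 0.9 0. ] turn -0.1 from [439.8 173.4 339.7] [ 3.142 -0.     1.838] t 12.15
```

View pics/w5.png

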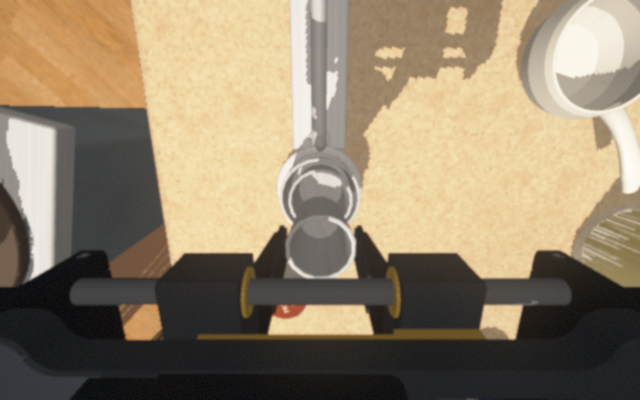

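The held small cup at (320,245) is centred over the middle one, within 0.5 mm. I lower and release.

Call:
carry_out(series=[[0,0,0.02,0,0.32],[0,0,0.045,0,0.32],[0,0,0.065,0,0.32],[0,0,0.078,0,0.32],[0,0,0.084,0,0.32],[0,0,0.0855,0,0.32],[0,0,0.0855,0,0.32],[0,0,0.0855,0,0.55],[0,0,0.0855,0,0.65],[0,0,0.0855,0,0.65],[0,0,0.0855,0,0.65],[0,0,0.07,0,0.65],[0,0,0.04,0,0.65],[0,0,0.01,0,0.65],[0,0,0.01,0,0.65]])

```text
t: 14.02
eef_pos: [439.8, 174.1, 331.4]
tcp_rot: [3.138, 0.0, 1.839]
ft_force: [-0.9, -0.4, -0.1]
opening: 0.65
grip_force: 0.0
```

```bash
python3 - <<'E'
from h import *
im,d,K,T=snap("wrist"); P=cloud(d,K,T); save("w6",im)
D=np.hypot(P[:,:,0]-440,P[:,:,1]-174)
for h,r in((52,45),(62,34),(70,26)):
    m=(D<r)&(abs(P[:,:,2]-h)<2.5); print(h,m.sum(),fitc(P[m]) if m.sum()>20 else 0)
m=(P[:,:,2]>84)&(P[:,:,2]<96)&(P[:,:,1]>195)&(np.hypot(P[:,:,0]-418,P[:,:,1]-245)<150)
q=P[m]; l=cv2.fitLine(q[:,:2].astype(np.float32),cv2.DIST_HUBER,0,.01,.01).ravel(); print("rail",len(q),l)
u=-l[:2] if l[1]>0 else l[:2]; a=np.arctan2(u[1],u[0]); print("heading",np.degrees(a), "max along", np.percentile(((q[:,:2]-l[2:])@u),[90,99,100])) 
print("rail end pt",l[2:]+u*np.percentile(((q[:,:2]-l[2:])@u),99), "top z",np.percentile(q[:,2],[50,90]))
w=np.array([440.3,175.0]); g=w-75*u; g=l[2:]+u*((g-l[2:])@u); print("grasp",g)
go(g[0],g[1],330,a+np.pi)
go(g[0],g[1],330,a+np.pi)
E
```

```text
52 1065 (array([440.3318877 , 174.76522933]), np.float64(34.45043651825111))
62 827 (array([440.75059179, 175.49616078]), np.float64(26.718514029549354))
70 519 (array([440.21916528, 175.11495218]), np.float64(20.06559487899576))
rail 2464 [ 2.6251420e-01 -9.6492815e-01  4.1132324e+02  2.7689548e+02]
heading -74.7807 max along [41.95215847 53.36240429 56.00282697]
rail end pt [425.33163126 225.40459123] top z [89.89327698 91.25652637]
grasp [419.44244404 247.05158197]
shift mm [75.8 -0.1  0.2] turn 0.1 from [439.6 174.  330.2] [ 3.14  -0.     1.839] t 14.07
shift mm [75.8 -0.1  0.2] turn 0.1 from [439.6 174.  330.2] [ 3.14  -0.     1.839] t 14.07
```

View pics/w6.png

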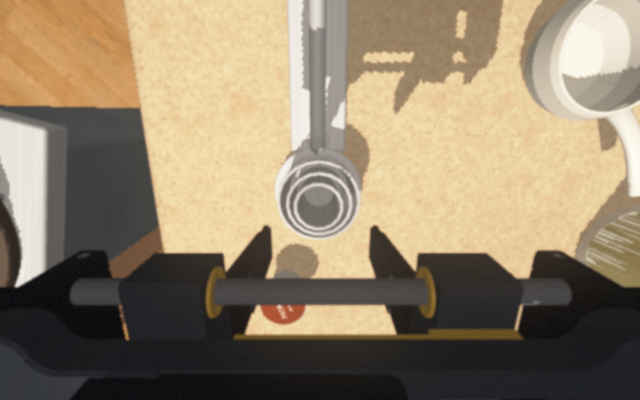

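All three cups are nested concentrically at (318,197), rims level at z = 52/62/70. I go to the rail at the balance point and grip it.

Call:
carry_out(series=[[0.02,0,0,0,0.65],[0.05,0,0,0,0.65],[0.07,0,0,0,0.65],[0.077,0,0.01,0,0.65],[0.077,0,0.035,0,0.65],[0.077,0,0.06,0,0.65],[0.077,0,0.072,0,0.65],[0.077,0,0.074,0,0.65],[0.077,0,0.074,0,0.65],[0.077,0,0.074,0,0.4],[0.077,0,0.074,0,0.2],[0.077,0,0.074,0,0],[0.077,0,0.074,0,0],[0.077,0,0.074,0,0],[0.077,0,0.074,0,0],[0.077,0,0.074,0,0],[0.077,0,0.074,0,0],[0.077,0,0.074,0,0]])

```text
t: 16.32
eef_pos: [419.1, 248.3, 255.7]
tcp_rot: [-3.141, -0.0, 1.839]
ft_force: [-4.0, -1.5, 2.4]
opening: 0.116
grip_force: 30.0
```

```bash
python3 - <<'E'
from h import *
print({k:env.state()[k] for k in("eef_pos","tcp_rot","ft_force","moment","opening","grip_force")})
E
```

```text
{'eef_pos': array([419.12231015, 248.2521416 , 255.71519842]), 'tcp_rot': array([-3.14098576e+00, -1.74035918e-06,  1.83867276e+00]), 'ft_force': array([-3.98428367, -1.50425475,  2.35384863]), 'moment': array([-0.29797603,  0.74240212, -0.0372567 ]), 'opening': 0.11641247739043462, 'grip_force': 30.000058114528656}
```

Gripped. I lift gently at first and check for tilt.

Call:
carry_out(series=[[0,-0.0005,0,0,0],[0,-0.001,-0.001,0,0],[0,-0.001,-0.003,0,0],[0,-0.001,-0.006,0,0],[0,-0.001,-0.01,0,0],[0,-0.001,-0.016,0,0],[0,-0.001,-0.022,0,0],[0,-0.001,-0.028,0,0],[0,-0.001,-0.034,0,0],[0,-0.001,-0.038,0,0],[0,-0.001,-0.04,0,0],[0,-0.001,-0.04,0,0],[0,-0.001,-0.04,0,0]])

```text
t: 17.95
eef_pos: [418.3, 248.0, 295.6]
tcp_rot: [-3.141, -0.0, 1.839]
ft_force: [-0.2, -0.2, -6.6]
opening: 0.116
grip_force: 30.0
```

```bash
cat > car.py <<'E'
from h import *
def tilt(n):
    im,d,K,T=snap(n); P=cloud(d,K,T); s=env.state(); c=s["eef_pos"]
    y=s["tcp_rot"][2]; u=-np.array([np.cos(y),np.sin(y)]); n2=np.array([-u[1],u[0]])
    a=(P[:,:,:2]-c[:2])@u; b=(P[:,:,:2]-c[:2])@n2; z=P[:,:,2]-(c[2]-171-85)
    m=(abs(b)<8)&(a<-20)&(a>-135)&(z>80)&(z<100)
    if m.sum()>30:
        k=m&(z>np.nanpercentile(z[m],40)); print(n,"rail",m.sum(),"slope deg",np.degrees(np.arctan(np.polyfit(a[m],z[m],1)[0])),"b slope/off",np.polyfit(a[m],b[m],1),"z med",np.median(z[m]))
    D=np.hypot(a-75,b)
    for h,r in((52,46),(62,34),(70,26)):
        m=(D<r)&(abs(z-h)<3)
        if m.sum()>40:
            w,q=fitc(np.c_[a[m],b[m]]); pl=np.linalg.lstsq(np.c_[a[m],b[m],np.ones(m.sum())],z[m],rcond=None)[0]
            print(n,h,m.sum(),"centre a,b",w.round(1),"r",round(q,1),"zmean",z[m].mean().round(1),"slopes deg",np.degrees(pl[:2]).round(1))
    m=(abs(b)<30)&(abs(b)>12)&(a<15)&(a>-125)&(abs(z-8)<8)
    if m.sum()>80:
        pl=np.linalg.lstsq(np.c_[a[m],b[m],np.ones(m.sum())],z[m],rcond=None)[0]; print(n,"bar",m.sum(),np.degrees(pl[:2]).round(2),pl[2].round(1))
    return im,P,s
E
python3 - <<'E'
from car import *
for n in("wrist","top","scene"): im,P,s=tilt(n)
print({k:s[k].round(3) for k in("eef_pos","tcp_rot","ft_force","moment")},s["opening"])
E
```

```text
wrist rail 5519 slope deg -0.05133713182144266 b slope/off [3.78703180e-04 1.29848824e+00] z med 90.66521747528506
wrist 62 200 centre a,b [54.6  1.4] r 6.6 zmean 62.1 slopes deg [-4.6  1. ]
wrist 70 206 centre a,b [66.   1.6] r 11.5 zmean 69.5 slopes deg [12.   0.2]
wrist bar 7533 [-0.21 -0.58] 9.3
top 52 200 centre a,b [78.6 -0.6] r 34.8 zmean 52.2 slopes deg [ 0.4 -0.3]
top 62 136 centre a,b [78.3 -0.2] r 26.9 zmean 62.1 slopes deg [ 0.  -0.5]
top 70 82 centre a,b [77.5 -0.3] r 20.1 zmean 70.1 slopes deg [ 0.6 -0.5]
top bar 82 [ 2.05 -0.37] 9.0
scene rail 619 slope deg 0.43114528318389617 b slope/off [ 1.34538947e-04 -2.96580068e-01] z med 90.81949060414996
scene bar 913 [-0.07 -0.02] 10.0
{'eef_pos': array([418.33 , 248.022, 295.564]), 'tcp_rot': array([-3.141, -0.   ,  1.839]), 'ft_force': array([ 0.859,  0.881, -7.105]), 'moment': array([-0.003, -0.007,  0.015])} 0.11645278560021666
```

Lifted level, with wrist moment about zero, so it balances. Next I raise it and carry it halfway to the stand with a smooth profile.

Call:
carry_out(series=[[-0.002,0,-0.004,0.3,0],[-0.006,-0.001,-0.01,1,0],[-0.012,-0.002,-0.018,2,0],[-0.02,-0.003,-0.026,3.5,0],[-0.03,-0.005,-0.034,5.5,0],[-0.042,-0.007,-0.042,8,0],[-0.056,-0.01,-0.05,11,0],[-0.072,-0.013,-0.056,14,0],[-0.09,-0.016,-0.06,17.5,0],[-0.108,-0.019,-0.062,21,0],[-0.126,-0.022,-0.062,24.5,0],[-0.144,-0.025,-0.062,28,0],[-0.162,-0.028,-0.062,31.5,0],[-0.18,-0.031,-0.062,35,0],[-0.197,-0.034,-0.062,38.5,0],[-0.212,-0.037,-0.062,41.5,0],[-0.225,-0.039,-0.062,44,0],[-0.235,-0.041,-0.062,46,0],[-0.24,-0.042,-0.062,47,0],[-0.24,-0.042,-0.062,47,0]])

```text
t: 20.6
eef_pos: [441.4, 5.3, 357.7]
tcp_rot: [-3.141, -0.0, 1.018]
ft_force: [-0.6, 0.1, -8.2]
opening: 0.113
grip_force: 30.0
```

```bash
python3 - <<'E'
from h import *
go(466,-257,357,np.radians(-171.8)+np.pi); print(env.state()["joints"].round(2))
E
```

```text
shift mm [-210.3  158.7    0.6] turn 50.1 from [441.4   5.3 357.7] [-3.141 -0.     1.018] t 20.6
[-0.14  0.3   2.05  0.    0.8   0.41]
```

Call:
carry_out(series=[[-0.002,0.0015,0,0.4,0],[-0.006,0.0045,0,1.4,0],[-0.013,0.01,0,3,0],[-0.023,0.0174,0,5.4,0],[-0.036,0.0272,0,8.5,0],[-0.051,0.0385,0,12,0],[-0.067,0.0506,0,16,0],[-0.084,0.0634,0,20,0],[-0.101,0.0762,0,24,0],[-0.118,0.089,0,28,0],[-0.135,0.1019,0,32,0],[-0.151,0.114,0,36,0],[-0.166,0.1253,0,39.5,0],[-0.179,0.135,0,42.7,0],[-0.19,0.1434,0,45.3,0],[-0.199,0.1502,0,47.4,0],[-0.2055,0.155,0,49,0],[-0.209,0.1578,0,49.8,0],[-0.2105,0.1588,0,50.1,0],[-0.2105,0.1588,0,50.1,0]])

```text
t: 23.1
eef_pos: [466.1, -256.9, 357.7]
tcp_rot: [-3.141, -0.0, 0.144]
ft_force: [-0.5, 0.1, -7.7]
opening: 0.12
grip_force: 30.0
```

```bash
python3 - <<'E'
from car import *
im,P,s=tilt("top"); save("t2",im)
tilt("wrist"); tilt("scene")
o=im[120:320,380:520]; save("t2",cv2.resize(o,None,fx=3,fy=3,interpolation=2))
print({k:s[k].round(3) for k in("eef_pos","tcp_rot","ft_force","moment")},s["t"])
E
```

```text
top rail 317 slope deg 0.4670206600614737 b slope/off [-0.00174795 -1.37380548] z med 90.76322451170552
top 52 200 centre a,b [78.1 -1.1] r 33.1 zmean 52.3 slopes deg [-0.3 -0.4]
top 62 124 centre a,b [76.9 -0.3] r 25.8 zmean 62.3 slopes deg [ 0.5 -0.4]
top 70 77 centre a,b [76.6  0.6] r 20.2 zmean 70.3 slopes deg [-0.2  0.5]
top bar 532 [-0.22  0.34] 9.7
wrist rail 5556 slope deg 0.0029737130744723035 b slope/off [ 4.45203943e-05 -4.20028061e-01] z med 90.60108358198161
wrist 62 205 centre a,b [54.  -0.5] r 6.6 zmean 62.2 slopes deg [-3.   0.6]
wrist 70 207 centre a,b [65.  -0.1] r 11.3 zmean 69.6 slopes deg [ 5.3 -1. ]
wrist bar 7530 [-0.18 -0.49] 9.3
scene rail 199 slope deg -1.2579185188429232 b slope/off [-0.01538759 -5.54661072] z med 88.64338323541199
scene 52 99 centre a,b [66.4 -8.7] r 25.7 zmean 52.0 slopes deg [0.3 1.1]
scene 62 81 centre a,b [69.1 -5. ] r 20.5 zmean 62.1 slopes deg [-0.8 -1. ]
scene bar 518 [-0.27  1.16] 9.6
{'eef_pos': array([ 466.033, -256.836,  357.714]), 'tcp_rot': array([-3.141,  0.   ,  0.144]), 'ft_force': array([ 0.824,  0.33 , -6.769]), 'moment': array([-0.074,  0.178,  0.005])} 23.15
```

View pics/t2.png

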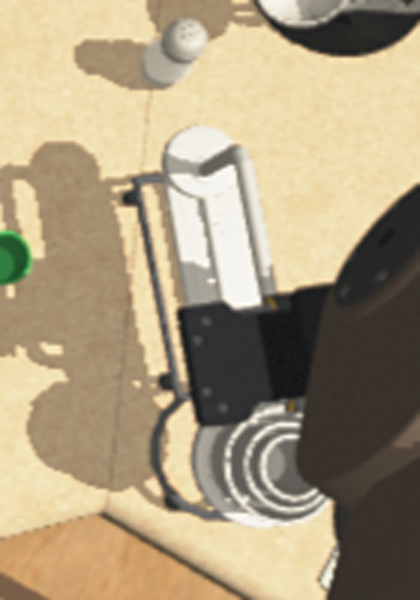

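The carrier hangs level over the stand, with the cups nested at about (285,462) in the crop. By my numbers the well is about 1 mm from the ring centre and about 71 mm above the wires. I let it settle, then hand in.

Call:
carry_out(series=[[0,0,0.001,0,0],[0,0,0.001,0,0],[0,0,0.001,0,0],[0,0,0.001,0,0],[0,0,0.001,0,0],[0,0,0.001,0,0],[0,0,0.001,0,0],[0,0,0.001,0,0]])

```text
t: 24.25
eef_pos: [466.1, -257.1, 356.7]
tcp_rot: [-3.142, -0.0, 0.144]
ft_force: [-0.4, -0.4, -6.5]
opening: 0.117
grip_force: 30.0
```

```bash
python3 - <<'E'
from car import *
tilt("wrist"); s=env.state(); print(s["eef_pos"],s["moment"],abs(s["qvel"]).max(),s["grip_force"])
print(env.job_done())
E
```

```text
wrist rail 5539 slope deg 0.003946402170952792 b slope/off [ 3.12624868e-04 -3.88797646e-01] z med 90.62426643035187
wrist 62 208 centre a,b [54.  -0.5] r 6.6 zmean 62.2 slopes deg [-3.1 -0.7]
wrist 70 206 centre a,b [65.6 -0.3] r 11.7 zmean 69.6 slopes deg [11.  -0.7]
wrist bar 7520 [-0.14 -0.49] 9.3
[ 466.05268468 -257.04980975  356.69977259] [-0.08509319  0.14523958 -0.00143903] 0.002258974881106755 29.998511373996735
the job is handed in; nothing more can be done
None
```

I nested the cups in the order asked and handed the job in at about 24 s, with the carrier held level and still about 7 cm above the stand and its well within about 2 mm of the ring centre; no verdict came back.

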